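# Sweep the loose bungs into the bay and latch its gate

### The job

Use the orange-handled bench sweep to push all three rubber bungs (red-brown, white, green) along the bench into the open bay; do not pick the bungs up or touch them with the fingers. Then slide the bay's clear gate shut until its latch catches. Finish with the sweep let go and standing upright on the bench outside the bay, and leave the bottles, the flask and the timer alone.

Things in the scene. Friction and masses are not known exactly. Their poses are not given: they have to be found in the camera images.
- sweep: Bench sweep, 0.28 kg, standing on a flat sole. Origin mid underside, below the handle; z up. Orange handle 26 x 26 mm square (sides parallel to x, y), on the z axis, 45 to 125 mm above the bench. Blade with black rubber face, 140 mm wide along y, from the bench to 46 mm high; its pushing face is 22 mm from the origin towards +x and looks to +x. Sole reaches 33 mm behind (-x).
- bung_red: Red-brown rubber bung (stopper), a solid cone frustum standing wide end down: 60 mm diameter at the foot, 50 mm at the top, 32 mm high, about 80 g; origin at the centre of its underside
- bung_white: White rubber bung (stopper), a solid cone frustum standing wide end down: 60 mm diameter at the foot, 50 mm at the top, 32 mm high, about 80 g; origin at the centre of its underside
- bung_green: Green rubber bung (stopper), a solid cone frustum standing wide end down: 60 mm diameter at the foot, 50 mm at the top, 32 mm high, about 80 g; origin at the centre of its underside
- bay: Fixed aluminium bay, open at top and front mouth, no sill; the bench is its floor. Origin on the bench mid mouth, z up, +x points into the bay. Inside 220 mm wide (y -110 to +110), 180 deep (x 0 to 180); walls 4 mm thick, 62 high. Latch housing at y -116 to -150, x -20 to +12, 76 high. Guide channel for the open gate at y +110 to +358, x -14 to +7, 45 high.
- gate (a joint): Slide of the gate along the bay's y axis, m: 0 = fully shut and latched, 0.235 = open (grows towards the bay's +y). Shutting moves gate and post towards the bay's -y. It slides with about 1 N; over the last 12 mm a sprung catch resists with 5 to 10 N, then, about 5 mm before the stop, snaps over and holds the gate shut.
- gate_post (a point): Point on the axis of the black upright push post on the gate, 85 mm above the bench. Post 20 mm in diameter (foot 26 mm), 62 to 110 mm above the bench, moves with the gate. The gate (clear, yellow edges, 230 mm long, 62 high, at bay x -9 to +1 mm) reaches 40 mm from the post towards the bay's -y and 190 mm towards +y.
- conical_flask: Bystander: glass conical flask with pink contents, 82 mm diameter, 131 mm high, origin under its centre
- yellow_bottle: Bystander: bottle with yellow cap, 56 mm diameter, 130 mm high, origin under its centre
- timer: Bystander: white timer, 62 x 62 x 19 mm, origin under its centre
Not all that is in view belongs to the job. Leave any yellow look-alike of the sweep alone. Of the things that look like the bung_white, take the one that is nearest to the robot's base at the start.

How it is judged:
By the outcome, as a careful person would: the job done as asked, in the order asked, and still so for the second after the job is handed in, with the robot touching nothing.
It also fails if it takes over 64 s, if anything falls off the work surface, if the arm or the gripper's body presses on something with over 40 N, if the wrist force passes 120 N, or if a joint passes its speed limit or range.

### The arm

A 6-joint arm with a two-finger parallel gripper is mounted at the origin on a cart in front of the work surface, level with it; the furniture and walls round the work are solid. World frame = base frame: x ahead of the robot, y to its left, z up, the work surface at z = 0. Lengths are in mm, angles in rad, forces in N, time in s.
With the tool pointing down it reaches from about 300 to 875 mm from the base axis. Payload 4.2 kg.
Tool frame: the origin (TCP) lies midway between the tips of the shut fingers; the grasp point (between the pads) lies 19 mm behind it (ctrl.hold_point_z is the distance from the TCP to the grasp point, in mm); z points along the fingers, y is the line along which they close (so a half turn about z gives the same grasp; the last joint's range is limited). The gripper opens to 85 mm and grips with 20 to 120 N. Pads are 22 mm wide; open, the fingers measure 114 mm over their backs; the gripper's body (76 mm by 85 mm) begins 54 mm behind the grasp point. The pads swing forward as they close: fully open they stand 13 mm farther back than shut.
Start: joints at [1.22, 0.32, 1.565, -0, 1.257, -0.02], TCP at [186.762, 543.839, 231.338] pointing down, gripper open.
Joint ranges: [-3.11, 3.11], [-0.84, 2.01], [0.21, 2.61], [-1.34, 4.49], [0.05, 2.63], [-2.56, 2.56]. Speed limits (rad/s): [2.57, 2.57, 3.14, 3.14, 3.14, 3.14].

### API

Orientations are given as a unit quaternion [w, x, y, z].
In Python, from bench import observe, eyes, ctrl gives the robot as it stands. The module is installed in compiled form; this text tells all that it offers.
- The arm moves only by the tool arm_command, never from a script. Its argument "commands" is a list of rows, each an object of numbers: "dx", "dy", "dz": the shift along the tool's x, y, z in cm; "rx", "ry", "rz": the turn, a rotation vector about the tool's x, y, z in degrees; "hand": the opening, from -1 (shut) to 1 (fully open), so that 0 is half open. A call has 1 to 12 rows; each row shifts and turns the commanded pose from where the row before left it, along the tool's axes as they then stand; what a row does not reach is not made up. A row lasts 1/12 s, in which the tool goes at most 41.7 mm and 7.16 degrees, less where a joint would pass 70% of its speed; a pose out of reach is approached as far as the arm can. A call is refused whole if a number of a shift passes 4.17 or a number of a turn 7.16, either way. A call with a gripper value outside its range is refused whole. The fingers move at their own pace and stop on an object; the grip force is fixed at half the most. Time passes only in rows, so rows that do not move let the fingers close. It gives the time, the measured TCP pose, the force, the opening and the grip force at its end, in the units of the state.
- observe(): the state, without advancing time (a new reading comes with each control period).
- eyes.camera(name): name is "scene" or "top" or "wrist"; returns (picture, depth): 384x512x3 uint8, red, green, blue; 384x512 float32, mm along the optical axis (not along the pixel's ray), 0 where there is no reading.
- eyes.camera_model(name): a dict with "K" (3x3 intrinsics, pixels), "view" (4x4, takes a point from world to camera coordinates). Camera axes: x right, y down, z forward; pixel columns grow to the right and rows downward; lengths in mm; the calibration is good to about 2 mm. The wrist camera is an equidistant fisheye: a pixel r from the principal point sees the ray r / f radians off the axis. A picture is of the moment at which its call begins: read the wrist's pose just before it. camera_model takes no time and is no camera call; for the wrist camera it gives the pose at the moment of the call.
- ctrl.close_job(): hands the job in; it is judged then, once.
The state is a dict: "time_s": time; "q": joint angles; "joint_velocities": joint speeds; "effort": joint torques, N m; "ee_pos": TCP position; "orientation": TCP orientation; "ft_force": force on the tool from outside, world axes, zero at the start; "torque": the same for the moment, N m; "opening": finger opening in mm; "gripper_force": force on a finger pad.
Only numpy, scipy, OpenCV 4.12 (cv2) and the standard library are available. Lean on these libraries where they do the work, as an engineer would, in place of code of your own. Each camera call takes 0.05 s, during which the arm holds its last target. There are 200 camera calls.

## Working session

There is one attempt and no reset: what is moved stays moved. The work goes in short steps, Python scripts to look and compute and a tool call to move; the robot and the scene stay as the last step left them, time stands still between calls to the robot, and variables do not carry over. Pictures are saved under pics/ and viewed, at most 12 in all, crops included, and the job is handed in when it is done.

Besides the shell and the picture viewer there is one more tool, called after ">>>" as name(argument=value, ...) on one line, values as JSON. arm_command: Moves the arm, as the interface text tells. Its arguments: {"type":"object","properties":{"commands":{"type":"array","items":{"type":"object","properties":{"dx":{"type":"number"},"dy":{"type":"number"},"dz":{"type":"number"},"rx":{"type":"number"},"ry":{"type":"number"},"rz":{"type":"number"},"hand":{"type":"number"}}}}},"required":["commands"]}

```bash
mkdir -p pics; cat > h.py <<'E'
import numpy as np, cv2
from bench import observe, eyes, ctrl
def snap(n, f):
    im,d=eyes.camera(n); cv2.imwrite(f'pics/{f}.png',im[:,:,::-1]); np.savez(f'pics/{f}.npz',im=im,d=d,K=eyes.camera_model(n)['K'],V=eyes.camera_model(n)['view'])
    return im,d
def cloud(f):
    z=np.load(f'pics/{f}.npz'); K,V,d=z['K'],z['V'],z['d']
    v,u=np.mgrid[:d.shape[0],:d.shape[1]]
    p=np.stack([(u-K[0,2])/K[0,0]*d,(v-K[1,2])/K[1,1]*d,d],-1)
    W=np.linalg.inv(V); P=p@W[:3,:3].T+W[:3,3]; P[d==0]=np.nan
    return P,z['im']
def ray(f,u,v,zz):
    z=np.load(f'pics/{f}.npz'); K,V=z['K'],z['V']; W=np.linalg.inv(V)
    r=W[:3,:3]@np.array([(u-K[0,2])/K[0,0],(v-K[1,2])/K[1,1],1]); c=W[:3,3]
    return c+r*(zz-c[2])/r[2]
E
python3 - <<'E'
from h import *
snap('top','top0'); snap('scene','sc0')
for f in('top0','sc0'):
    im=cv2.imread(f'pics/{f}.png'); cv2.imwrite(f'pics/{f}b.png',cv2.resize(im,(800,600),interpolation=cv2.INTER_CUBIC))
s=observe(); print(s)
E
```

```text
{'time_s': 0.1, 'q': array([ 1.21999635e+00,  3.20193209e-01,  1.56556078e+00,  5.15667135e-06,
        1.25738708e+00, -1.99664333e-02]), 'joint_velocities': array([-0.00165871, -0.00031902, -0.00234259,  0.00108542, -0.00111418,
       -0.00102268]), 'effort': array([ 7.04742561e-04, -4.16408622e+01, -2.34708148e+01,  1.04642434e-04,
        4.74882574e-03,  3.10693883e-05]), 'ee_pos': array([186.61070535, 543.42431982, 230.58484292]), 'orientation': array([-1.45114535e-04,  1.64664166e-01,  9.86349387e-01, -7.60490179e-04]), 'ft_force': array([0.22866944, 0.08063833, 0.4764636 ]), 'torque': array([ 0.02728494, -0.00062314, -0.03115394]), 'gripper_force': 0.0, 'opening': 85.45037079336485}
```

View pics/top0b.png

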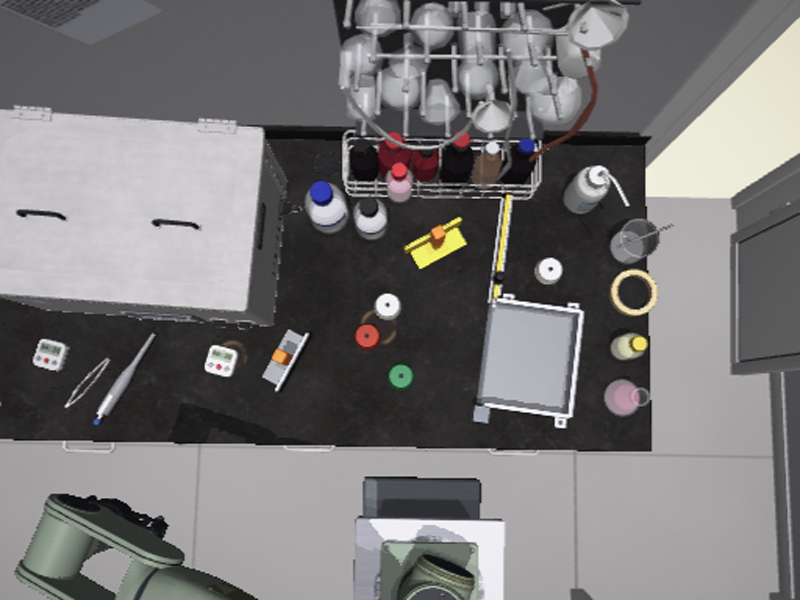

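View pics/sc0b.png

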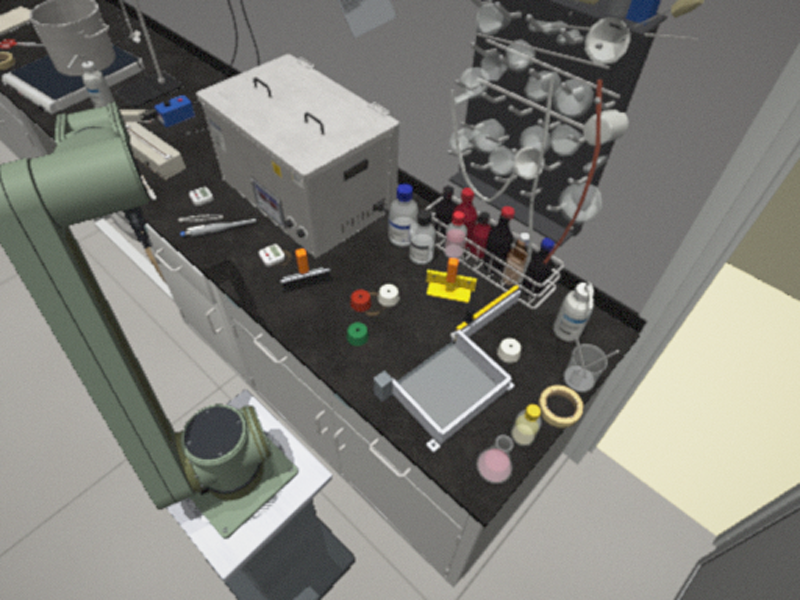

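The top view shows two white bungs, at (388,306) and (549,270). The one at (388,306) is nearer the base at about (435,590), so it is the one meant. There are two orange-handled sweeps: the grey one with the black face at (281,356) fits, and the yellow one at (437,235) is the look-alike to leave. The bay is at (530,358), the gate post at (499,278), the red bung at (367,336) and the green bung at (401,376). I'll confirm these in a crop and measure them.

```bash
python3 - <<'E'
from h import *
P,im=cloud('top0')
hsv=cv2.cvtColor(im,cv2.COLOR_RGB2HSV)
def near(u,v,r,m):
    yy,xx=np.mgrid[:384,:512]; s=.64
    return m&(abs(xx-u*s)<r)&(abs(yy-v*s)<r)
Z=P[...,2]
def rep(n,m):
    p=P[m]; p=p[~np.isnan(p).any(1)]
    print(n,len(p),np.median(p,0).round(1),p.min(0).round(0),p.max(0).round(0))
for n,u,v,z0,z1 in [('red',367,336,25,40),('white',388,306,25,40),('green',401,376,25,40),('white2',549,270,25,40)]:
    m=near(u,v,13,(Z>z0)&(Z<z1)); c=P[m]; (cx,cy),r=cv2.minEnclosingCircle(c[:,:2].astype(np.float32)); print(n,m.sum(),cx,cy,r)
sw=near(281,356,12,(Z>110)&(Z<140)); rep('handle',sw)
bl=near(286,358,26,(Z>38)&(Z<55)); rep('blade',bl)
print(cv2.minAreaRect(P[bl][:,:2].astype(np.float32)))
al=near(286,358,26,(Z>10)&(Z<140));print('all',cv2.minAreaRect(P[al][:,:2].astype(np.float32)))
post=near(499,278,10,(Z>95)&(Z<125)); rep('post',post)
bay=near(530,358,45,(Z>52)&(Z<70)); rep('bay',bay)
r=cv2.minAreaRect(P[bay][:,:2].astype(np.float32)); print(r,cv2.boxPoints(r).round(0))
la=near(480,413,9,(Z>70)&(Z<90)); rep('latch',la); print(cv2.boxPoints(cv2.minAreaRect(P[la][:,:2].astype(np.float32))).round(0))
g=near(503,240,45,(Z>35)&(Z<70)&(hsv[...,0]>20)&(hsv[...,0]<35)&(hsv[...,1]>120)); rep('gate',g)
q=P[g]; q=q[:,:2]; print(cv2.boxPoints(cv2.minAreaRect(q[q[:,1]<0].astype(np.float32))).round(0))
fr=near(388,220,30,(Z>60)); rep('bottles',fr)
a=im[110:290,150:390]; cv2.imwrite('pics/c1.png',cv2.resize(a[:,:,::-1],(800,600),interpolation=cv2.INTER_CUBIC))
E
```

```text
red 167 538.3579711914062 145.66033935546875 25.809165954589844
white 172 593.2891845703125 113.85566711425781 42.597991943359375
green 173 452.4725036621094 70.00518798828125 25.642751693725586
white2 167 691.1193237304688 -251.14553833007812 26.34551429748535
handle 69 [483.7 317.4 123.6] [470. 303. 113.] [499. 331. 130.]
blade 138 [481.9 304.5  44. ] [415. 269.  38.] [568. 392.  54.]
((504.39794921875, 314.1373291015625), (155.109375, 105.13545227050781), 21.542909622192383)
all ((482.5577392578125, 322.4104309082031), (179.04348754882812, 121.43435668945312), 6.4296770095825195)
post 31 [ 660.1 -131.5  107.7] [ 653. -141.   97.] [ 669. -123.  118.]
bay 515 [ 483.  -251.    60.1] [ 361. -315.   52.] [640. -81.  70.]
((485.06842041015625, -203.44839477539062), (204.77903747558594, 281.8878479003906), 80.6299819946289) [[ 329. -282.]
 [ 607. -327.]
 [ 641. -125.]
 [ 363.  -79.]]
latch 88 [377.4 -97.   75.4] [ 358. -113.   70.] [394. -80.  84.]
[[ 357. -111.]
 [ 390. -115.]
 [ 394.  -84.]
 [ 361.  -80.]]
gate 215 [ 769.9 -140.1   59.1] [ 623. -162.   36.] [854. -15.  68.]
[[ 622. -133.]
 [ 854. -162.]
 [ 871.  -26.]
 [ 639.    2.]]
bottles 861 [798.8 126.7 110.3] [731.   3.  60.] [892. 202. 183.]
```

View pics/c1.png

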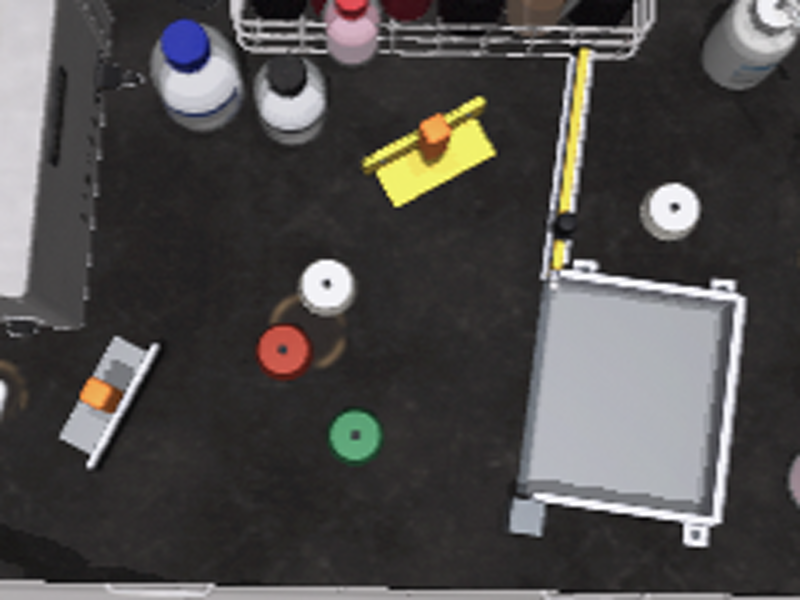

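The crop confirms the grey sweep, handle at (98,393) with its blade along (157,346)–(92,466) facing right. The bungs are red (283,350), green (355,435) and white (326,286), and the mouth runs along the left edge of the bay. Next I'll refine the positions.

```bash
cat >> h.py <<'E'
ang=np.radians(-7.1); ey=np.array([np.cos(ang),np.sin(ang)]); ex=np.array([ey[1],-ey[0]])
O=np.array([507.,-117.7])
def tobay(p): r=np.asarray(p)[:2]-O; return np.array([r@ex,r@ey])
def fromb(x,y): return O+x*ex+y*ey
E
python3 - <<'E'
from h import *
def c(u,v,z): return ray('top0',150+(u+.5)/3.333-.5,110+(v+.5)/3.333-.5,z)[:2]
for n,u,v,z in [('white',326.5,284,32),('red',283,350,32),('green',355.5,435,32),('bladeA',157,346,46),('bladeB',92,466,46),('handle',99,392,125),('post',566,223,110),('latch',528,516,76),
 ('cornerNear+y',548,284,62),('inner+y far',738,297,62),('-y near',520,492,62),('-y far',715,519,62),('soleA',116,337,5),('soleB',61,437,5)]:
    p=c(u,v,z); print(n,p.round(1),'bay',tobay(p).round(1))
d=c(157,346,46)-c(92,466,46); print('blade dir',np.degrees(np.arctan2(d[1],d[0])),np.linalg.norm(d))
P,im=cloud('sc0'); hsv=cv2.cvtColor(im,cv2.COLOR_RGB2HSV)
Z=P[...,2]
X,Y=P[...,0],P[...,1]
def box(n,x,y,r,z0,z1):
    m=(abs(X-x)<r)&(abs(Y-y)<r)&(Z>z0)&(Z<z1); q=P[m][:,:2].astype(np.float32); print(n,m.sum(),np.median(P[m],0).round(1)); 
    if len(q)>4: print('  ',cv2.minEnclosingCircle(q), cv2.minAreaRect(q))
box('handle',484,317,25,110,135); box('red',538,146,34,26,40); box('white',593,114,34,26,40); box('green',452,70,34,26,40); box('post',660,-132,20,95,120);box('latch',376,-97,30,70,85)
E
```

```text
white [605.7 102. ] bay [-230.2   70.8]
red [537.4 144.5] bay [-264.    -2.2]
green [453.1  69.4] bay [-179.   -76.6]
bladeA [537.7 270.4] bay [-388.9  -17.6]
bladeB [416.7 330.6] bay [-433.7 -145. ]
handle [485.2 313.8] bay [-425.5  -74.9]
post [ 659.9 -131.9] bay [ -4.8 153.5]
latch [ 376.2 -100.1] bay [  -1.3 -132. ]
cornerNear+y [ 606.1 -120.1] bay [-9.9 98.7]
inner+y far [ 596.8 -309.9] bay [179.7 112.9]
-y near [399.3 -93.5] bay [ -10.7 -109.8]
-y far [ 376.8 -284.9] bay [ 182.  -108.5]
soleA [550.  318.3] bay [-438.   -11.3]
soleB [446.2 370.3] bay [-476.8 -120.6]
blade dir -26.443521019172728 135.11874865719503
handle 38 [483.  307.5 122.2]
   ((484.2870788574219, 312.93560791015625), 17.29615020751953) ((485.5807189941406, 313.6213073730469), (31.831283569335938, 25.8527889251709), 61.92905044555664)
red 91 [538.4 138.5  31.1]
   ((536.4613037109375, 138.45108032226562), 28.854602813720703) ((537.2238159179688, 138.48614501953125), (51.29322814941406, 47.00300216674805), 70.91967010498047)
white 74 [602.6 100.   31.7]
   ((592.48779296875, 114.70146179199219), 45.778770446777344) ((595.8174438476562, 116.24304962158203), (46.54442596435547, 85.70013427734375), 24.84368133544922)
green 103 [451.8  64.7  31.2]
   ((452.8828430175781, 64.34280395507812), 26.323081970214844) ((451.4537353515625, 63.801536560058594), (49.199771881103516, 47.92131423950195), 5.250885963439941)
post 25 [ 660.7 -138.8  106.9]
   ((662.0241088867188, -139.16909790039062), 10.033513069152832) ((659.9782104492188, -138.80198669433594), (18.974809646606445, 14.242454528808594), 73.91313934326172)
latch 72 [ 374.8 -103.8   75.4]
   ((375.64056396484375, -104.78401184082031), 21.462318420410156) ((375.5810852050781, -104.33795166015625), (32.746986389160156, 34.07667541503906), 81.9554214477539)
```

```bash
cat >> h.py <<'E'
O=np.array([507.,-121.])
from scipy.spatial.transform import Rotation as R
def plan(x,y,z,yaw=None,n=None):
    """delta to TCP target (mm) in tool cm; yaw = world angle deg of tool y"""
    s=observe(); w,a,b,c=s['orientation']; r=R.from_quat([a,b,c,w]); m=r.as_matrix()
    d=m.T@(np.array([x,y,z])-s['ee_pos'])/10
    cy=np.degrees(np.arctan2(m[1,1],m[0,1])); tz=m[:,2]
    print('t',round(s['time_s'],2),'pos',s['ee_pos'].round(1),'toolY',cy.round(2),'tz',tz.round(3),'open',round(s['opening'],1),'F',s['ft_force'].round(1))
    print(' tool cm',d.round(2),'rz',None if yaw is None else round(-(yaw-cy),2))
    print(' q',s['q'].round(2))
E
python3 - <<'E'
from h import *
plan(485,313.5,150,63); plan(485,313.5,84,63)
for f in('top0','sc0'):
    P,_=cloud(f); X,Y,Z=P[...,0],P[...,1],P[...,2]
    for z0 in (50,150,250,350):
        m=(Z>z0)&(Z<z0+100)&(Y>260)&(Y<700)&(X>500)&(X<950)
        if m.sum(): print(f,z0,m.sum(),P[m].min(0).round(0),P[m].max(0).round(0))
E
```

```text
t 0.1 pos [186.6 543.4 230.6] toolY 71.04 tz [-0.001 -0.001 -1.   ] open 85.5 F [0.2 0.1 0.5]
 tool cm [-35.69 -12.04   8.08] rz 8.04
 q [ 1.22  0.32  1.57  0.    1.26 -0.02]
t 0.1 pos [186.6 543.4 230.6] toolY 71.04 tz [-0.001 -0.001 -1.   ] open 85.5 F [0.2 0.1 0.5]
 tool cm [-35.69 -12.03  14.68] rz 8.04
 q [ 1.22  0.32  1.57  0.    1.26 -0.02]
top0 50 1134 [518. 261.  50.] [886. 699. 150.]
top0 150 1052 [555. 333. 150.] [887. 699. 250.]
top0 250 15802 [550. 328. 250.] [909. 700. 350.]
top0 350 127 [693. 435. 350.] [714. 699. 379.]
sc0 50 1541 [501. 260.  50.] [890. 699. 150.]
sc0 150 1720 [554. 324. 150.] [888. 699. 250.]
sc0 250 5340 [548. 320. 250.] [914. 700. 350.]
sc0 350 59 [694. 430. 350.] [716. 697. 376.]
```

>>> arm_command(commands=[{"dx":-3,"dy":-1,"dz":0.67,"hand":1},{"dx":-3,"dy":-1,"dz":0.67,"hand":1},{"dx":-3,"dy":-1,"dz":0.67,"hand":1},{"dx":-3,"dy":-1,"dz":0.67,"hand":1},{"dx":-3,"dy":-1,"dz":0.67,"hand":1},{"dx":-3,"dy":-1,"dz":0.67,"hand":1},{"dx":-3,"dy":-1,"dz":0.67,"hand":1},{"dx":-3,"dy":-1,"dz":0.67,"hand":1},{"dx":-3,"dy":-1,"dz":0.67,"hand":1},{"dx":-3,"dy":-1,"dz":0.67,"hand":1},{"dx":-3,"dy":-1,"dz":0.67,"hand":1},{"dx":-2.7,"dy":-1,"dz":0.67,"hand":1}])

```text
schema error: expected keys dx, dy, dz, rx, ry, rz, hand
```

>>> arm_command(commands=[{"rz":4,"hand":1},{"rz":4,"hand":1},{"hand":1},{"hand":1}])

```text
schema error: expected keys dx, dy, dz, rx, ry, rz, hand
```

```bash
python3 - <<'E'
from h import *
plan(485,313.5,84,63)
s=observe(); 
im,d=eyes.camera('wrist'); m=eyes.camera_model('wrist'); np.savez('pics/w1.npz',im=im,d=d,K=m['K'],V=m['view'])
cv2.imwrite('pics/w1.png',im[:,:,::-1]); 
# project handle top/base predictions
K,V=m['K'],m['view']
for p in [(485,313.5,125),(485,313.5,46),s['ee_pos']]:
    c=V@np.append(p,1); th=np.arctan2(np.hypot(c[0],c[1]),c[2]); k=th/np.hypot(c[0],c[1])
    print(p,(K[0,0]*k*c[0]+K[0,2]).round(1),(K[1,1]*k*c[1]+K[1,2]).round(1))
E
```

```text
t 0.1 pos [186.6 543.4 230.6] toolY 71.04 tz [-0.001 -0.001 -1.   ] open 85.5 F [0.2 0.1 0.5]
 tool cm [-35.69 -12.03  14.68] rz 8.04
 q [ 1.22  0.32  1.57  0.    1.26 -0.02]
(485, 313.5, 125) 172.0 411.8
(485, 313.5, 46) 180.4 375.5
[186.61070535 543.42431982 230.58484292] 250.3 241.7
```

View pics/w1.png

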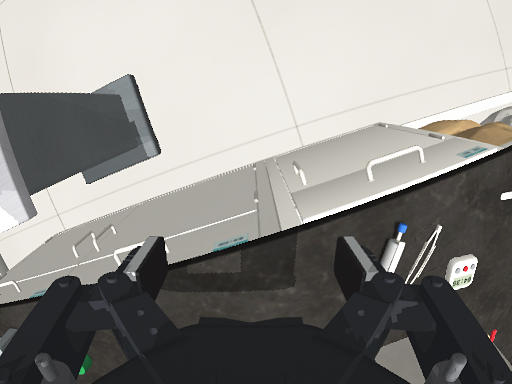

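Both moves were refused because every row needs all seven keys. The wrist picture therefore still shows the start pose: fingers above the bench edge, sweep not in view. I'll resend with full rows.

>>> arm_command(commands=[{"dx":-3,"dy":-1,"dz":0.67,"rx":0,"ry":0,"rz":0,"hand":1},{"dx":-3,"dy":-1,"dz":0.67,"rx":0,"ry":0,"rz":0,"hand":1},{"dx":-3,"dy":-1,"dz":0.67,"rx":0,"ry":0,"rz":0,"hand":1},{"dx":-3,"dy":-1,"dz":0.67,"rx":0,"ry":0,"rz":0,"hand":1},{"dx":-3,"dy":-1,"dz":0.67,"rx":0,"ry":0,"rz":0,"hand":1},{"dx":-3,"dy":-1,"dz":0.67,"rx":0,"ry":0,"rz":0,"hand":1},{"dx":-3,"dy":-1,"dz":0.67,"rx":0,"ry":0,"rz":0,"hand":1},{"dx":-3,"dy":-1,"dz":0.67,"rx":0,"ry":0,"rz":0,"hand":1},{"dx":-3,"dy":-1,"dz":0.67,"rx":0,"ry":0,"rz":0,"hand":1},{"dx":-3,"dy":-1,"dz":0.67,"rx":0,"ry":0,"rz":0,"hand":1},{"dx":-3,"dy":-1,"dz":0.67,"rx":0,"ry":0,"rz":0,"hand":1},{"dx":-2.7,"dy":-1,"dz":0.67,"rx":0,"ry":0,"rz":0,"hand":1}])

```text
time_s: 1.15
ee_pos: [486.7, 313.1, 150.3]
orientation: [-0.0, 0.165, 0.986, -0.0]
ft_force: [0.2, 1.2, 0.3]
opening: 85.4
gripper_force: 0.0
```

>>> arm_command(commands=[{"dx":0,"dy":0,"dz":0,"rx":0,"ry":0,"rz":4,"hand":1},{"dx":0,"dy":0,"dz":0,"rx":0,"ry":0,"rz":4,"hand":1},{"dx":0,"dy":0,"dz":0,"rx":0,"ry":0,"rz":0,"hand":1},{"dx":0,"dy":0,"dz":0,"rx":0,"ry":0,"rz":0,"hand":1}])

```text
time_s: 1.48
ee_pos: [485.4, 314.2, 150.7]
orientation: [-0.0, 0.232, 0.973, -0.0]
ft_force: [-1.4, 0.0, -0.7]
opening: 85.4
gripper_force: 0.0
```

```bash
python3 - <<'E'
from h import *
plan(485,313.5,84,63)
s=observe(); 
im,d=eyes.camera('wrist'); m=eyes.camera_model('wrist'); np.savez('pics/w2.npz',im=im,d=d,K=m['K'],V=m['view'])
cv2.imwrite('pics/w2.png',im[:,:,::-1]); 
K,V=m['K'],m['view']
for p in [(485,313.5,125),(485,313.5,46),s['ee_pos']]:
    c=V@np.append(p,1); th=np.arctan2(np.hypot(c[0],c[1]),c[2]); k=th/np.hypot(c[0],c[1])
    print(p,(K[0,0]*k*c[0]+K[0,2]).round(1),(K[1,1]*k*c[1]+K[1,2]).round(1))
E
```

```text
t 1.48 pos [485.4 314.2 150.7] toolY 63.14 tz [-0. -0. -1.] open 85.4 F [-1.4  0.  -0.7]
 tool cm [-0.   -0.08  6.67] rz 0.14
 q [ 0.55  0.39  1.68  0.    1.08 -0.55]
(485, 313.5, 125) 248.8 223.7
(485, 313.5, 46) 249.2 188.6
[485.35869653 314.24054577 150.66218824] 250.1 242.0
```

View pics/w2.png

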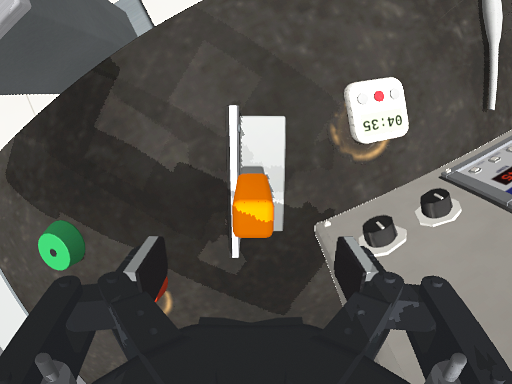

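The wrist view shows the orange handle at (253,218) centred between the pads, with the blade at x=234 parallel to them. The oven corner is at (318,228), clear of the right finger. I'll descend and grip.

>>> arm_command(commands=[{"dx":0,"dy":0.02,"dz":1.1,"rx":0,"ry":0,"rz":0,"hand":1},{"dx":0,"dy":0.02,"dz":1.1,"rx":0,"ry":0,"rz":0,"hand":1},{"dx":0,"dy":0.02,"dz":1.1,"rx":0,"ry":0,"rz":0,"hand":1},{"dx":0,"dy":0.02,"dz":1.1,"rx":0,"ry":0,"rz":0,"hand":1},{"dx":0,"dy":0.02,"dz":1.1,"rx":0,"ry":0,"rz":0,"hand":1},{"dx":0,"dy":0.02,"dz":1.1,"rx":0,"ry":0,"rz":0,"hand":1},{"dx":0,"dy":0,"dz":0,"rx":0,"ry":0,"rz":0,"hand":1},{"dx":0,"dy":0,"dz":0,"rx":0,"ry":0,"rz":0,"hand":-1},{"dx":0,"dy":0,"dz":0,"rx":0,"ry":0,"rz":0,"hand":-1},{"dx":0,"dy":0,"dz":0,"rx":0,"ry":0,"rz":0,"hand":-1},{"dx":0,"dy":0,"dz":0,"rx":0,"ry":0,"rz":0,"hand":-1},{"dx":0,"dy":0,"dz":0,"rx":0,"ry":0,"rz":0,"hand":-1}])

```text
time_s: 2.53
ee_pos: [486.3, 315.6, 85.6]
orientation: [0.0, 0.233, 0.972, 0.0]
ft_force: [-0.9, -2.2, 13.4]
opening: 25.6
gripper_force: 20.8
```

>>> arm_command(commands=[{"dx":0,"dy":0,"dz":0,"rx":0,"ry":0,"rz":0,"hand":-1},{"dx":0,"dy":0,"dz":0,"rx":0,"ry":0,"rz":0,"hand":-1},{"dx":0,"dy":0,"dz":0,"rx":0,"ry":0,"rz":0,"hand":-1},{"dx":0,"dy":0,"dz":0,"rx":0,"ry":0,"rz":0,"hand":-1}])

```text
time_s: 2.87
ee_pos: [486.3, 315.5, 85.6]
orientation: [0.0, 0.233, 0.972, 0.0]
ft_force: [-0.3, -2.3, 6.0]
opening: 25.3
gripper_force: 60.0
```

```bash
python3 - <<'E'
from h import *
p=fromb(-345,38); print(p)
plan(*p,100,82.9); s=observe(); print(s['gripper_force'])
E
```

```text
[587.35112312 216.65766245]
t 2.87 pos [486.3 315.5  85.6] toolY 63.05 tz [ 0.001  0.    -1.   ] open 25.3 F [-0.3 -2.3  6. ]
 tool cm [-13.49  -4.23  -1.43] rz -19.85
 q [ 0.56  0.45  1.76 -0.    0.93 -0.54]
59.991939067840576
```

>>> arm_command(commands=[{"dx":0,"dy":0,"dz":-0.7,"rx":0,"ry":0,"rz":0,"hand":-1},{"dx":0,"dy":-1,"dz":-0.7,"rx":0,"ry":0,"rz":0,"hand":-1},{"dx":0,"dy":-1.6,"dz":0,"rx":0,"ry":0,"rz":0,"hand":-1},{"dx":-1,"dy":-1.6,"dz":0,"rx":0,"ry":0,"rz":0,"hand":-1},{"dx":-2.5,"dy":0,"dz":0,"rx":0,"ry":0,"rz":0,"hand":-1},{"dx":-2.5,"dy":0,"dz":0,"rx":0,"ry":0,"rz":0,"hand":-1},{"dx":-2.5,"dy":0,"dz":0,"rx":0,"ry":0,"rz":0,"hand":-1},{"dx":-2.5,"dy":0,"dz":0,"rx":0,"ry":0,"rz":0,"hand":-1},{"dx":-2.5,"dy":0,"dz":0,"rx":0,"ry":0,"rz":-5,"hand":-1},{"dx":0,"dy":0,"dz":0,"rx":0,"ry":0,"rz":-5,"hand":-1},{"dx":0,"dy":0,"dz":0,"rx":0,"ry":0,"rz":-5,"hand":-1},{"dx":0,"dy":0,"dz":0,"rx":0,"ry":0,"rz":-4.9,"hand":-1}])

```text
time_s: 3.87
ee_pos: [586.7, 215.7, 98.4]
orientation: [-0.001, 0.06, 0.998, -0.0]
ft_force: [-0.5, 0.3, -3.3]
opening: 25.6
gripper_force: 59.9
```

>>> arm_command(commands=[{"dx":0,"dy":0,"dz":0,"rx":0,"ry":0,"rz":0,"hand":-1},{"dx":0,"dy":0,"dz":0,"rx":0,"ry":0,"rz":0,"hand":-1},{"dx":0,"dy":0,"dz":0,"rx":0,"ry":0,"rz":0,"hand":-1}])

```text
time_s: 4.12
ee_pos: [586.8, 216.6, 98.9]
orientation: [-0.0, 0.062, 0.998, -0.0]
ft_force: [0.5, 0.9, -2.6]
opening: 25.8
gripper_force: 59.9
```

```bash
python3 - <<'E'
from h import *
snap('top','top1')
P,im=cloud('top1')
cv2.imwrite('pics/c2.png',cv2.resize(im[110:290,150:390,::-1],(800,600),interpolation=cv2.INTER_CUBIC))
plan(*fromb(-345,38),87,82.9); s=observe(); print(tobay(s['ee_pos']))
E
```

```text
t 4.17 pos [586.9 216.7  98.9] toolY 82.87 tz [-0. -0. -1.] open 25.2 F [ 0.1 -0.1 -3.7]
 tool cm [-0.05 -0.    1.19] rz -0.03
 q [ 0.34  0.5   1.63  0.    1.01 -1.11]
[-345.01271052   37.55295342]
```

View pics/c2.png

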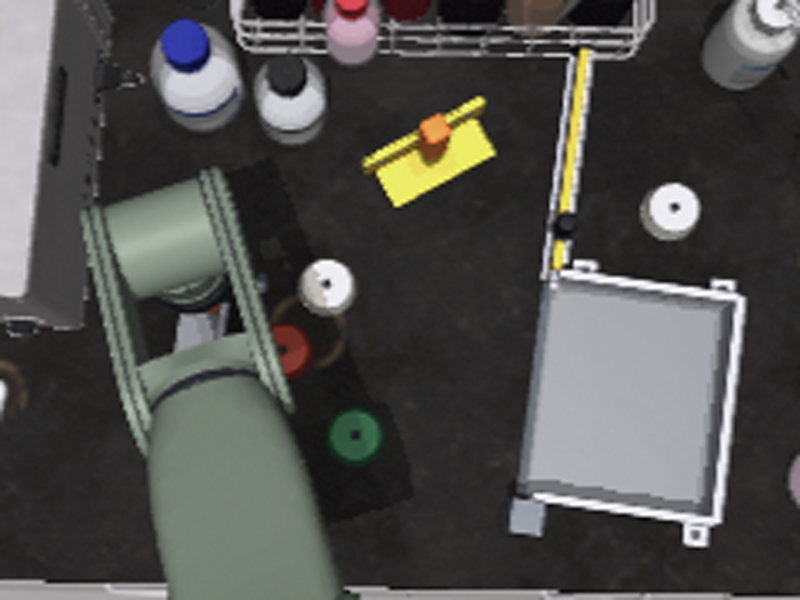

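The top view shows the bungs untouched, red (290,350), white (326,286) and green (355,435), with the sweep behind red at (200,325). I'll lower it and push red and white together.

>>> arm_command(commands=[{"dx":0,"dy":0,"dz":1.1,"rx":0,"ry":0,"rz":0,"hand":-1},{"dx":0,"dy":-0.6,"dz":0,"rx":0,"ry":0,"rz":0,"hand":-1},{"dx":0.03,"dy":-1.2,"dz":0,"rx":0,"ry":0,"rz":0,"hand":-1},{"dx":0.03,"dy":-1.2,"dz":0,"rx":0,"ry":0,"rz":0,"hand":-1},{"dx":0.03,"dy":-1.2,"dz":0,"rx":0,"ry":0,"rz":0,"hand":-1},{"dx":0.03,"dy":-1.2,"dz":0,"rx":0,"ry":0,"rz":0,"hand":-1},{"dx":0.03,"dy":-1.2,"dz":0,"rx":0,"ry":0,"rz":0,"hand":-1},{"dx":0.03,"dy":-1.2,"dz":0,"rx":0,"ry":0,"rz":0,"hand":-1},{"dx":0.03,"dy":-1.2,"dz":0,"rx":0,"ry":0,"rz":0,"hand":-1},{"dx":0.03,"dy":-1.2,"dz":0,"rx":0,"ry":0,"rz":0,"hand":-1},{"dx":0.03,"dy":-1.2,"dz":0,"rx":0,"ry":0,"rz":0,"hand":-1},{"dx":0.03,"dy":-1.2,"dz":0,"rx":0,"ry":0,"rz":0,"hand":-1}])

```text
time_s: 5.17
ee_pos: [568.8, 91.1, 88.1]
orientation: [0.0, 0.062, 0.998, 0.0]
ft_force: [-0.3, 0.6, -1.7]
opening: 25.5
gripper_force: 60.1
```

```bash
python3 - <<'E'
from h import *
snap('top','top2')
P,im=cloud('top2')
cv2.imwrite('pics/c3.png',cv2.resize(im[110:290,150:390,::-1],(800,600),interpolation=cv2.INTER_CUBIC))
plan(*fromb(73,28),87,82.9); s=observe(); print(tobay(s['ee_pos']))
E
```

```text
t 5.22 pos [568.1  88.9  88. ] toolY 82.91 tz [-0.001 -0.002 -1.   ] open 25.2 F [-0.5 -1.  -3.1]
 tool cm [  0.67 -28.88   0.15] rz 0.01
 q [ 0.14  0.45  1.76 -0.    0.94 -1.31]
[-215.83388204   34.6839129 ]
```

View pics/c3.png

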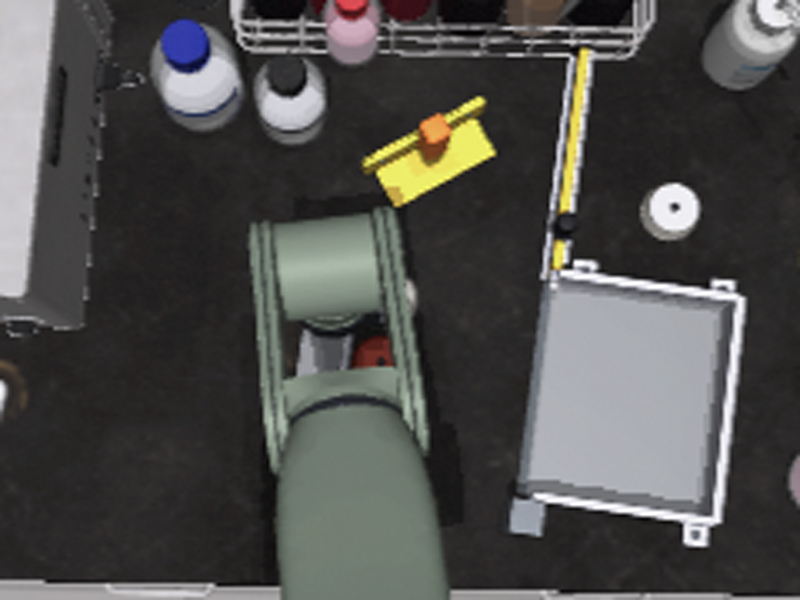

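Red at (378,352) and the white's edge at (410,297) are riding ahead of the blade. Continuing the push.

>>> arm_command(commands=[{"dx":0.04,"dy":-1.2,"dz":0,"rx":0,"ry":0,"rz":0,"hand":-1},{"dx":0.04,"dy":-1.2,"dz":0,"rx":0,"ry":0,"rz":0,"hand":-1},{"dx":0.04,"dy":-1.2,"dz":0,"rx":0,"ry":0,"rz":0,"hand":-1},{"dx":0.04,"dy":-1.2,"dz":0,"rx":0,"ry":0,"rz":0,"hand":-1},{"dx":0.04,"dy":-1.2,"dz":0,"rx":0,"ry":0,"rz":0,"hand":-1},{"dx":0.04,"dy":-1.2,"dz":0,"rx":0,"ry":0,"rz":0,"hand":-1},{"dx":0.04,"dy":-1.2,"dz":0,"rx":0,"ry":0,"rz":0,"hand":-1},{"dx":0.04,"dy":-1.2,"dz":0,"rx":0,"ry":0,"rz":0,"hand":-1},{"dx":0.04,"dy":-1.2,"dz":0,"rx":0,"ry":0,"rz":0,"hand":-1},{"dx":0.04,"dy":-1.2,"dz":0,"rx":0,"ry":0,"rz":0,"hand":-1},{"dx":0,"dy":0,"dz":0,"rx":0,"ry":0,"rz":0,"hand":-1}])

```text
time_s: 6.13
ee_pos: [549.5, -29.0, 87.8]
orientation: [-0.0, 0.062, 0.998, -0.001]
ft_force: [-0.3, -0.1, -1.7]
opening: 25.3
gripper_force: 60.2
```

```bash
python3 - <<'E'
from h import *
snap('scene','sc3'); snap('top','top3')
a=np.load('pics/sc3.npz')['im'][160:310,190:360]; b=np.load('pics/top3.npz')['im'][140:290,220:390]
cv2.imwrite('pics/c4.png',cv2.resize(np.hstack([a,b])[:,:,::-1],(800,353),interpolation=cv2.INTER_CUBIC))
plan(*fromb(73,28),87,82.9); s=observe(); print(tobay(s['ee_pos']))
E
```

```text
t 6.23 pos [549.9 -27.2  87.8] toolY 82.88 tz [-0. -0. -1.] open 25.1 F [ 0.   0.4 -3.4]
 tool cm [  0.3  -17.14   0.08] rz -0.02
 q [-0.07  0.41  1.82 -0.    0.91 -1.52]
[-98.42010004  30.99741406]
```

View pics/c4.png

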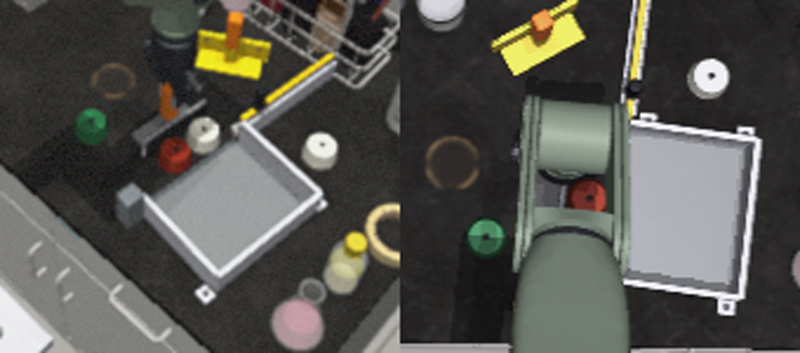

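Both bungs ride on the blade: red at (175,155) and white at (204,135). Green is clear at (91,126). I'll check the white's clearance to the wall corner.

```bash
python3 - <<'E'
from h import *
P,im=cloud('sc3'); hsv=cv2.cvtColor(im,cv2.COLOR_RGB2HSV); X,Y,Z=P[...,0],P[...,1],P[...,2]
B=np.stack([(X-O[0])*ex[0]+(Y-O[1])*ex[1],(X-O[0])*ey[0]+(Y-O[1])*ey[1]],-1)
def rep(n,m):
    q=B[m].astype(np.float32); print(n,m.sum(),q.min(0),q.max(0),cv2.minEnclosingCircle(q))
zone=(B[...,0]>-70)&(B[...,0]<20)&(Z>27)&(Z<36)&(B[...,1]<105)&(B[...,1]>-60)
sat=hsv[...,1]; 
rep('red',zone&(sat>120)); rep('white',zone&(sat<70)&(hsv[...,2]>120))
w=(Z>56)&(Z<68)&(B[...,0]>40)&(B[...,0]<150)
for n,a,b in(('+y wall',95,130),('-y wall',-130,-95)):
    m=w&(B[...,1]>a)&(B[...,1]<b); rep(n,m)
E
```

```text
red 93 [-62.50787  -26.371983] [-14.486591  20.179323] ((-37.477481842041016, -0.2062261700630188), 26.842424392700195)
white 96 [-65.290085  38.2155  ] [-13.808237  88.714066] ((-38.9691047668457, 63.60163879394531), 26.33832550048828)
+y wall 58 [ 41.03551 106.71058] [149.7599  118.31342] ((95.36402130126953, 111.69744110107422), 54.434425354003906)
-y wall 67 [  40.322853 -117.17022 ] [ 149.29794 -105.41755] ((94.81039428710938, -110.240234375), 54.51009750366211)
```

>>> arm_command(commands=[{"dx":0.03,"dy":-1.2,"dz":0,"rx":0,"ry":0,"rz":0,"hand":-1},{"dx":0.03,"dy":-1.2,"dz":0,"rx":0,"ry":0,"rz":0,"hand":-1},{"dx":0.03,"dy":-1.2,"dz":0,"rx":0,"ry":0,"rz":0,"hand":-1},{"dx":0.03,"dy":-1.2,"dz":0,"rx":0,"ry":0,"rz":0,"hand":-1},{"dx":0.03,"dy":-1.2,"dz":0,"rx":0,"ry":0,"rz":0,"hand":-1},{"dx":0.03,"dy":-1.2,"dz":0,"rx":0,"ry":0,"rz":0,"hand":-1},{"dx":0.03,"dy":-1.2,"dz":0,"rx":0,"ry":0,"rz":0,"hand":-1},{"dx":0.03,"dy":-1.2,"dz":0,"rx":0,"ry":0,"rz":0,"hand":-1},{"dx":0.03,"dy":-1.2,"dz":0,"rx":0,"ry":0,"rz":0,"hand":-1},{"dx":0.03,"dy":-1.2,"dz":0,"rx":0,"ry":0,"rz":0,"hand":-1},{"dx":0,"dy":-1.2,"dz":0,"rx":0,"ry":0,"rz":0,"hand":-1},{"dx":0,"dy":-1.2,"dz":0,"rx":0,"ry":0,"rz":0,"hand":-1}])

```text
time_s: 7.23
ee_pos: [529.2, -170.2, 87.9]
orientation: [-0.0, 0.062, 0.998, 0.0]
ft_force: [-0.1, 0.7, -3.4]
opening: 25.3
gripper_force: 60.2
```

>>> arm_command(commands=[{"dx":0,"dy":-0.9,"dz":0,"rx":0,"ry":0,"rz":0,"hand":-1},{"dx":0,"dy":-0.8,"dz":0,"rx":0,"ry":0,"rz":0,"hand":-1},{"dx":0,"dy":-0.5,"dz":0,"rx":0,"ry":0,"rz":0,"hand":-1},{"dx":0,"dy":-0.3,"dz":0,"rx":0,"ry":0,"rz":0,"hand":-1},{"dx":0,"dy":0,"dz":0,"rx":0,"ry":0,"rz":0,"hand":-1}])

```text
time_s: 7.65
ee_pos: [526.4, -194.4, 87.9]
orientation: [0.0, 0.062, 0.998, -0.0]
ft_force: [0.8, -0.1, -3.2]
opening: 25.4
gripper_force: 60.2
```

```bash
python3 - <<'E'
from h import *
s=observe(); print(tobay(s['ee_pos']))
plan(*fromb(-255,28),130,82.9); plan(*fromb(-255,-48),87,82.9)
E
```

```text
[70.39944871 28.32533767]
t 7.65 pos [ 526.4 -194.4   87.9] toolY 82.93 tz [ 0. -0. -1.] open 25.4 F [ 0.8 -0.1 -3.2]
 tool cm [ 1.000e-02  3.254e+01 -4.220e+00] rz 0.03
 q [-0.37  0.43  1.8  -0.    0.92 -1.82]
t 7.65 pos [ 526.4 -194.4   87.9] toolY 82.93 tz [ 0. -0. -1.] open 25.4 F [ 0.8 -0.1 -3.2]
 tool cm [ 7.61 32.54  0.08] rz 0.03
 q [-0.37  0.43  1.8  -0.    0.92 -1.82]
```

>>> arm_command(commands=[{"dx":0,"dy":1.5,"dz":0,"rx":0,"ry":0,"rz":0,"hand":-1},{"dx":0,"dy":2.5,"dz":0,"rx":0,"ry":0,"rz":0,"hand":-1},{"dx":0,"dy":3,"dz":-1,"rx":0,"ry":0,"rz":0,"hand":-1},{"dx":0,"dy":3,"dz":-1,"rx":0,"ry":0,"rz":0,"hand":-1},{"dx":0,"dy":3,"dz":-1,"rx":0,"ry":0,"rz":0,"hand":-1},{"dx":0,"dy":3,"dz":-1,"rx":0,"ry":0,"rz":0,"hand":-1},{"dx":0,"dy":3,"dz":-0.5,"rx":0,"ry":0,"rz":0,"hand":-1},{"dx":0,"dy":3,"dz":0,"rx":0,"ry":0,"rz":0,"hand":-1},{"dx":0,"dy":3,"dz":0,"rx":0,"ry":0,"rz":0,"hand":-1},{"dx":0,"dy":3,"dz":0,"rx":0,"ry":0,"rz":0,"hand":-1},{"dx":0,"dy":2.5,"dz":0,"rx":0,"ry":0,"rz":0,"hand":-1},{"dx":0,"dy":2,"dz":0,"rx":0,"ry":0,"rz":0,"hand":-1}])

```text
time_s: 8.65
ee_pos: [566.2, 131.3, 133.0]
orientation: [0.0, 0.06, 0.998, 0.0]
ft_force: [0.3, -0.9, -2.7]
opening: 25.2
gripper_force: 60.3
```

>>> arm_command(commands=[{"dx":2,"dy":0,"dz":0,"rx":0,"ry":0,"rz":0,"hand":-1},{"dx":2,"dy":0,"dz":0,"rx":0,"ry":0,"rz":0,"hand":-1},{"dx":2,"dy":0,"dz":0,"rx":0,"ry":0,"rz":0,"hand":-1},{"dx":1.6,"dy":0,"dz":0,"rx":0,"ry":0,"rz":0,"hand":-1},{"dx":0,"dy":0,"dz":1.5,"rx":0,"ry":0,"rz":0,"hand":-1},{"dx":0,"dy":0,"dz":1.5,"rx":0,"ry":0,"rz":0,"hand":-1},{"dx":0,"dy":0,"dz":1.4,"rx":0,"ry":0,"rz":0,"hand":-1},{"dx":0,"dy":0,"dz":0,"rx":0,"ry":0,"rz":0,"hand":-1}])

```text
time_s: 9.32
ee_pos: [488.8, 138.0, 86.8]
orientation: [-0.002, 0.061, 0.998, -0.001]
ft_force: [-0.2, -0.7, -2.8]
opening: 25.2
gripper_force: 60.4
```

```bash
python3 - <<'E'
from h import *
snap('scene','sc4'); snap('top','top4')
a=np.load('pics/sc4.npz')['im'][160:310,190:360]; b=np.load('pics/top4.npz')['im'][140:290,220:390]
cv2.imwrite('pics/c5.png',cv2.resize(np.hstack([a,b])[:,:,::-1],(800,353),interpolation=cv2.INTER_CUBIC))
plan(*fromb(15,-30),87,82.9); s=observe(); print(tobay(s['ee_pos']))
E
```

```text
t 9.42 pos [490.7 138.3  88.9] toolY 82.98 tz [-0.001 -0.    -1.   ] open 25.1 F [ 0.8 -0.  -2.9]
 tool cm [ -1.78 -27.03   0.2 ] rz 0.08
 q [ 0.25  0.36  1.91 -0.    0.87 -1.2 ]
[-255.2834536  -48.2114536]
```

View pics/c5.png

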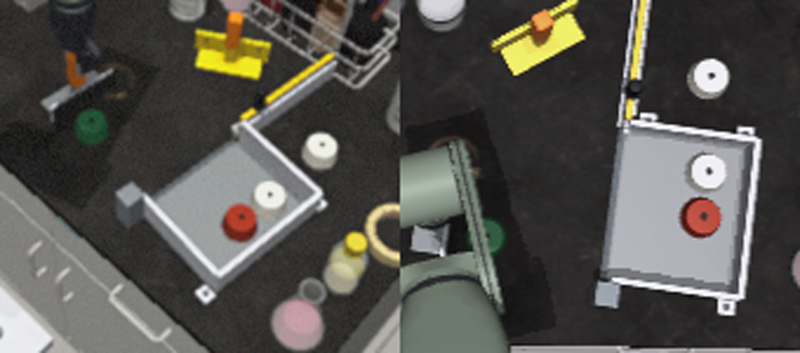

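Red (703,217) and white (708,172) sit deep in the bay, and the sweep is behind green (488,236). Pushing green now, drifting towards +y so it clears the wall.

>>> arm_command(commands=[{"dx":-0.05,"dy":-0.6,"dz":0,"rx":0,"ry":0,"rz":0,"hand":-1},{"dx":-0.12,"dy":-1.2,"dz":0,"rx":0,"ry":0,"rz":0,"hand":-1},{"dx":-0.12,"dy":-1.2,"dz":0,"rx":0,"ry":0,"rz":0,"hand":-1},{"dx":-0.12,"dy":-1.2,"dz":0,"rx":0,"ry":0,"rz":0,"hand":-1},{"dx":-0.15,"dy":-1.2,"dz":0,"rx":0,"ry":0,"rz":0,"hand":-1},{"dx":-0.15,"dy":-1.2,"dz":0,"rx":0,"ry":0,"rz":0,"hand":-1},{"dx":-0.15,"dy":-1.2,"dz":0,"rx":0,"ry":0,"rz":0,"hand":-1},{"dx":-0.15,"dy":-1.2,"dz":0,"rx":0,"ry":0,"rz":0,"hand":-1},{"dx":-0.15,"dy":-1.2,"dz":0,"rx":0,"ry":0,"rz":0,"hand":-1},{"dx":-0.15,"dy":-1.2,"dz":0,"rx":0,"ry":0,"rz":0,"hand":-1},{"dx":-0.15,"dy":-1.2,"dz":0,"rx":0,"ry":0,"rz":0,"hand":-1},{"dx":-0.15,"dy":-1.2,"dz":0,"rx":0,"ry":0,"rz":0,"hand":-1}])

```text
time_s: 10.42
ee_pos: [489.8, -2.1, 88.8]
orientation: [-0.0, 0.062, 0.998, 0.0]
ft_force: [-0.2, 0.0, -1.8]
opening: 25.4
gripper_force: 60.7
```

```bash
python3 - <<'E'
from h import *
plan(*fromb(15,-28),87,82.9); s=observe(); print(tobay(s['ee_pos']))
snap('scene','sc5')
P,im=cloud('sc5'); hsv=cv2.cvtColor(im,cv2.COLOR_RGB2HSV); X,Y,Z=P[...,0],P[...,1],P[...,2]
B=np.stack([(X-O[0])*ex[0]+(Y-O[1])*ex[1],(X-O[0])*ey[0]+(Y-O[1])*ey[1]],-1)
m=(Z>26)&(Z<36)&(hsv[...,1]>100)&(abs(hsv[...,0].astype(int)-72)<15)&(B[...,0]>-200)&(B[...,0]<50)&(abs(B[...,1])<120)
print(m.sum(),cv2.minEnclosingCircle(B[m].astype(np.float32)))
E
```

```text
t 10.42 pos [489.8  -2.1  88.8] toolY 82.94 tz [-0.  0. -1.] open 25.4 F [-0.2  0.  -1.8]
 tool cm [ -0.37 -13.09   0.18] rz 0.04
 q [-0.03  0.33  1.96  0.    0.85 -1.48]
[-115.86182654  -31.75166476]
105 ((-59.64154815673828, -65.97703552246094), 25.68263816833496)
```

>>> arm_command(commands=[{"dx":-0.1,"dy":-1.2,"dz":0,"rx":0,"ry":0,"rz":0,"hand":-1},{"dx":-0.1,"dy":-1.2,"dz":0,"rx":0,"ry":0,"rz":0,"hand":-1},{"dx":-0.1,"dy":-1.2,"dz":0,"rx":0,"ry":0,"rz":0,"hand":-1},{"dx":-0.1,"dy":-1.2,"dz":0,"rx":0,"ry":0,"rz":0,"hand":-1},{"dx":-0.1,"dy":-1.2,"dz":0,"rx":0,"ry":0,"rz":0,"hand":-1},{"dx":-0.1,"dy":-1.2,"dz":0,"rx":0,"ry":0,"rz":0,"hand":-1},{"dx":0,"dy":-1.2,"dz":0,"rx":0,"ry":0,"rz":0,"hand":-1},{"dx":0,"dy":-1.2,"dz":0,"rx":0,"ry":0,"rz":0,"hand":-1},{"dx":0,"dy":-1.2,"dz":0,"rx":0,"ry":0,"rz":0,"hand":-1},{"dx":0,"dy":-1,"dz":0,"rx":0,"ry":0,"rz":0,"hand":-1},{"dx":0,"dy":-0.6,"dz":0,"rx":0,"ry":0,"rz":0,"hand":-1},{"dx":0,"dy":-0.3,"dz":0,"rx":0,"ry":0,"rz":0,"hand":-1}])

```text
time_s: 11.47
ee_pos: [480.1, -128.6, 88.9]
orientation: [-0.0, 0.062, 0.998, 0.0]
ft_force: [-0.1, 1.8, -2.4]
opening: 25.6
gripper_force: 60.7
```

```bash
python3 - <<'E'
from h import *
s=observe(); print(tobay(s['ee_pos']))
plan(*fromb(-160,-20),85.7,82.9)
E
```

```text
[ 10.86460338 -25.73481363]
t 11.47 pos [ 480.1 -128.6   88.9] toolY 82.88 tz [ 0.  0. -1.] open 25.6 F [-0.1  1.8 -2.4]
 tool cm [-0.57 17.09  0.32] rz -0.02
 q [-0.28  0.34  1.94  0.    0.86 -1.73]
```

>>> arm_command(commands=[{"dx":0,"dy":1,"dz":0,"rx":0,"ry":0,"rz":0,"hand":-1},{"dx":0,"dy":2,"dz":0,"rx":0,"ry":0,"rz":0,"hand":-1},{"dx":0,"dy":2.5,"dz":0,"rx":0,"ry":0,"rz":0,"hand":-1},{"dx":0,"dy":2.5,"dz":0,"rx":0,"ry":0,"rz":0,"hand":-1},{"dx":0,"dy":2.5,"dz":0,"rx":0,"ry":0,"rz":0,"hand":-1},{"dx":0,"dy":2.5,"dz":0,"rx":0,"ry":0,"rz":0,"hand":-1},{"dx":0,"dy":2.5,"dz":0,"rx":0,"ry":0,"rz":0,"hand":-1},{"dx":0,"dy":2,"dz":0,"rx":0,"ry":0,"rz":0,"hand":-1},{"dx":0,"dy":1,"dz":0,"rx":0,"ry":0,"rz":0,"hand":-1},{"dx":0,"dy":0.5,"dz":0,"rx":0,"ry":0,"rz":0,"hand":-1},{"dx":0,"dy":0,"dz":0.1,"rx":0,"ry":0,"rz":0,"hand":-1},{"dx":0,"dy":0,"dz":0.1,"rx":0,"ry":0,"rz":0,"hand":-1}])

```text
time_s: 12.47
ee_pos: [503.4, 60.6, 86.8]
orientation: [-0.0, 0.061, 0.998, -0.0]
ft_force: [-0.7, 0.3, -3.9]
opening: 25.2
gripper_force: 60.7
```

>>> arm_command(commands=[{"dx":0,"dy":0,"dz":0.1,"rx":0,"ry":0,"rz":0,"hand":-1},{"dx":0,"dy":0,"dz":0,"rx":0,"ry":0,"rz":0,"hand":-1},{"dx":0,"dy":0,"dz":0,"rx":0,"ry":0,"rz":0,"hand":-1}])

```text
time_s: 12.72
ee_pos: [503.5, 60.1, 85.8]
orientation: [-0.0, 0.062, 0.998, -0.0]
ft_force: [-0.7, -0.4, -2.9]
opening: 25.3
gripper_force: 60.8
```

>>> arm_command(commands=[{"dx":0,"dy":0,"dz":0.05,"rx":0,"ry":0,"rz":0,"hand":-1},{"dx":0,"dy":0,"dz":0.05,"rx":0,"ry":0,"rz":0,"hand":-1},{"dx":0,"dy":0,"dz":0,"rx":0,"ry":0,"rz":0,"hand":-1},{"dx":0,"dy":0,"dz":0,"rx":0,"ry":0,"rz":0,"hand":-1}])

```text
time_s: 13.05
ee_pos: [503.6, 60.3, 85.7]
orientation: [0.0, 0.062, 0.998, -0.0]
ft_force: [-1.7, -2.5, 5.1]
opening: 25.4
gripper_force: 61.8
```

Contact with the bench. Releasing and lifting clear.

>>> arm_command(commands=[{"dx":0,"dy":0,"dz":0,"rx":0,"ry":0,"rz":0,"hand":1},{"dx":0,"dy":0,"dz":0,"rx":0,"ry":0,"rz":0,"hand":1},{"dx":0,"dy":0,"dz":0,"rx":0,"ry":0,"rz":0,"hand":1},{"dx":0,"dy":0,"dz":0,"rx":0,"ry":0,"rz":0,"hand":1},{"dx":0,"dy":0,"dz":0,"rx":0,"ry":0,"rz":0,"hand":1},{"dx":0,"dy":0,"dz":0,"rx":0,"ry":0,"rz":0,"hand":1},{"dx":0,"dy":0,"dz":-1.5,"rx":0,"ry":0,"rz":0,"hand":1},{"dx":0,"dy":0,"dz":-2,"rx":0,"ry":0,"rz":0,"hand":1},{"dx":0,"dy":0,"dz":-2,"rx":0,"ry":0,"rz":0,"hand":1},{"dx":0,"dy":0,"dz":-2,"rx":0,"ry":0,"rz":0,"hand":1},{"dx":0,"dy":0,"dz":0,"rx":0,"ry":0,"rz":0,"hand":1}])

```text
time_s: 13.97
ee_pos: [506.1, 61.2, 163.6]
orientation: [0.004, 0.061, 0.998, 0.001]
ft_force: [0.4, 0.5, 0.1]
opening: 85.8
gripper_force: 0.0
```

```bash
python3 - <<'E'
from h import *
snap('scene','sc6'); snap('top','top6')
a=np.load('pics/sc6.npz')['im'][140:310,170:360]; b=np.load('pics/top6.npz')['im'][130:300,220:410]
cv2.imwrite('pics/c6.png',cv2.resize(np.hstack([a,b])[:,:,::-1],(800,358),interpolation=cv2.INTER_CUBIC))
s=observe(); print(tobay(s['ee_pos'])); plan(*fromb(-4.5,200),160,82.9)
for f in('sc6','top6'):
    P,im=cloud(f); hsv=cv2.cvtColor(im,cv2.COLOR_RGB2HSV); X,Y,Z=P[...,0],P[...,1],P[...,2]
    B=np.stack([(X-O[0])*ex[0]+(Y-O[1])*ex[1],(X-O[0])*ey[0]+(Y-O[1])*ey[1]],-1)
    m=(Z>26)&(Z<36)&(hsv[...,1]>100)&(abs(hsv[...,0].astype(int)-72)<15)&(B[...,0]>-100)&(B[...,0]<150)&(abs(B[...,1])<120)
    if m.sum()>5: print(f,m.sum(),cv2.minEnclosingCircle(B[m].astype(np.float32)))
    m=(abs(B[...,0])<25)&(abs(B[...,1]-154)<20)&(Z>95)&(Z<120)
    if m.sum()>5:print('post',m.sum(),cv2.minEnclosingCircle(B[m].astype(np.float32)))
E
```

```text
[-180.19562767  -25.67461779]
t 14.07 pos [503.8  61.  160.2] toolY 82.95 tz [ 0.001  0.    -1.   ] open 85.4 F [ 0.3 -0.3 -0.7]
 tool cm [-22.55 -17.59   0.04] rz 0.05
 q [ 0.1   0.27  1.83  0.    1.04 -1.35]
sc6 103 ((67.74408721923828, -59.88692855834961), 24.23143196105957)
post 26 ((-2.07124400138855, 155.27740478515625), 9.816256523132324)
top6 145 ((59.54500961303711, -58.34201431274414), 25.770593643188477)
post 32 ((-7.47513484954834, 154.1590118408203), 9.693753242492676)
```

View pics/c6.png

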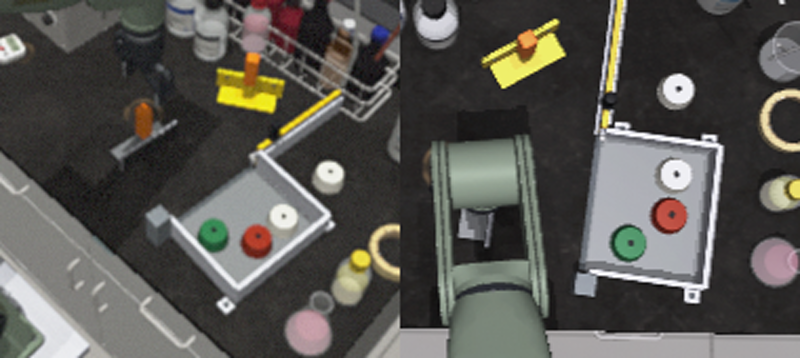

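All three bungs are inside the bay, red (670,215), white (676,174) and green (629,243). The orange-handled sweep stands upright in the scene view at (145,130). Next I'll move behind the gate post with the fingers shut.

>>> arm_command(commands=[{"dx":-2.2,"dy":-1.76,"dz":0,"rx":0,"ry":0,"rz":0,"hand":-1},{"dx":-2.2,"dy":-1.76,"dz":0,"rx":0,"ry":0,"rz":0,"hand":-1},{"dx":-2.2,"dy":-1.76,"dz":0,"rx":0,"ry":0,"rz":0,"hand":-1},{"dx":-2.2,"dy":-1.76,"dz":0,"rx":0,"ry":0,"rz":0,"hand":-1},{"dx":-2.2,"dy":-1.76,"dz":0,"rx":0,"ry":0,"rz":0,"hand":-1},{"dx":-2.2,"dy":-1.76,"dz":0,"rx":0,"ry":0,"rz":0,"hand":-1},{"dx":-2.2,"dy":-1.76,"dz":0,"rx":0,"ry":0,"rz":0,"hand":-1},{"dx":-2.2,"dy":-1.76,"dz":0,"rx":0,"ry":0,"rz":0,"hand":-1},{"dx":-2.2,"dy":-1.76,"dz":0,"rx":0,"ry":0,"rz":0,"hand":-1},{"dx":-2.2,"dy":-1.76,"dz":0,"rx":0,"ry":0,"rz":0,"hand":-1},{"dx":0,"dy":0,"dz":0,"rx":0,"ry":0,"rz":0,"hand":-1},{"dx":0,"dy":0,"dz":0,"rx":0,"ry":0,"rz":0,"hand":-1}])

```text
time_s: 15.07
ee_pos: [699.9, -141.6, 157.0]
orientation: [-0.002, 0.062, 0.998, 0.0]
ft_force: [-0.1, 0.3, 0.2]
opening: -0.2
gripper_force: 0.0
```

```bash
python3 - <<'E'
from h import *
s=observe(); print(tobay(s['ee_pos'])); plan(*fromb(-4.5,195),85,82.9)
E
```

```text
[ -3.39998331 193.98517224]
t 15.07 pos [ 699.9 -141.6  157. ] toolY 82.85 tz [-0.004  0.001 -1.   ] open -0.2 F [-0.1  0.3  0.2]
 tool cm [-0.13  0.11  7.2 ] rz -0.05
 q [-0.22  0.59  1.31  0.    1.25 -1.66]
```

>>> arm_command(commands=[{"dx":0,"dy":0.05,"dz":1.5,"rx":0,"ry":0,"rz":0,"hand":-1},{"dx":0,"dy":0.05,"dz":1.5,"rx":0,"ry":0,"rz":0,"hand":-1},{"dx":0,"dy":0,"dz":1.5,"rx":0,"ry":0,"rz":0,"hand":-1},{"dx":0,"dy":0,"dz":1.5,"rx":0,"ry":0,"rz":0,"hand":-1},{"dx":0,"dy":0,"dz":1.4,"rx":0,"ry":0,"rz":0,"hand":-1},{"dx":0,"dy":0,"dz":0,"rx":0,"ry":0,"rz":0,"hand":-1},{"dx":0.5,"dy":0,"dz":0,"rx":0,"ry":0,"rz":0,"hand":-1},{"dx":1,"dy":0,"dz":0,"rx":0,"ry":0,"rz":0,"hand":-1},{"dx":1,"dy":0,"dz":0,"rx":0,"ry":0,"rz":0,"hand":-1},{"dx":1,"dy":0,"dz":0,"rx":0,"ry":0,"rz":0,"hand":-1},{"dx":1,"dy":0,"dz":0,"rx":0,"ry":0,"rz":0,"hand":-1}])

```text
time_s: 15.98
ee_pos: [655.6, -133.7, 87.2]
orientation: [0.001, 0.061, 0.998, -0.0]
ft_force: [1.6, -0.6, -1.0]
opening: 0.2
gripper_force: 0.5
```

```bash
python3 - <<'E'
from h import *
s=observe(); print(tobay(s['ee_pos'])); plan(*fromb(-4.5,-40),85,82.9)
E
```

```text
[ -5.72625529 149.082672  ]
t 15.98 pos [ 655.6 -133.7   87.2] toolY 82.97 tz [ 0.002 -0.    -1.   ] open 0.2 F [ 1.6 -0.6 -1. ]
 tool cm [18.91 -0.1   0.17] rz 0.07
 q [-0.22  0.57  1.53  0.    1.04 -1.67]
```

>>> arm_command(commands=[{"dx":1.5,"dy":0,"dz":0,"rx":0,"ry":0,"rz":0,"hand":-1},{"dx":1.6,"dy":0,"dz":0,"rx":0,"ry":0,"rz":0,"hand":-1},{"dx":1.6,"dy":0,"dz":0,"rx":0,"ry":0,"rz":0,"hand":-1},{"dx":1.6,"dy":0,"dz":0,"rx":0,"ry":0,"rz":0,"hand":-1},{"dx":1.6,"dy":0,"dz":0,"rx":0,"ry":0,"rz":0,"hand":-1},{"dx":1.6,"dy":0,"dz":0,"rx":0,"ry":0,"rz":0,"hand":-1},{"dx":1.6,"dy":0,"dz":0,"rx":0,"ry":0,"rz":0,"hand":-1},{"dx":1.6,"dy":0,"dz":0,"rx":0,"ry":0,"rz":0,"hand":-1},{"dx":1.6,"dy":0,"dz":0,"rx":0,"ry":0,"rz":0,"hand":-1},{"dx":1.6,"dy":0,"dz":0,"rx":0,"ry":0,"rz":0,"hand":-1},{"dx":1,"dy":0,"dz":0,"rx":0,"ry":0,"rz":0,"hand":-1},{"dx":0.5,"dy":0,"dz":0,"rx":0,"ry":0,"rz":0,"hand":-1}])

```text
time_s: 16.98
ee_pos: [482.0, -112.5, 86.9]
orientation: [0.001, 0.061, 0.998, -0.0]
ft_force: [0.8, 1.3, 0.9]
opening: -0.0
gripper_force: 0.4
```

```bash
python3 - <<'E'
from h import *
s=observe(); print(tobay(s['ee_pos'])); plan(*fromb(-4.5,-60),85,82.9)
P,im=cloud('top0') if 0 else (snap('scene','sc7'),cloud('sc7'))[1]
X,Y,Z=P[...,0],P[...,1],P[...,2]
B=np.stack([(X-O[0])*ex[0]+(Y-O[1])*ex[1],(X-O[0])*ey[0]+(Y-O[1])*ey[1]],-1)
hsv=cv2.cvtColor(im,cv2.COLOR_RGB2HSV)
m=(abs(B[...,0])<20)&(Z>45)&(Z<70)&(abs(hsv[...,0].astype(int)-26)<6)&(hsv[...,1]>120)&(abs(B[...,1])<300)
print(m.sum(),B[m].min(0),B[m].max(0))
E
```

```text
[ -5.37473857 -25.88928729]
t 16.98 pos [ 482.  -112.5   86.9] toolY 82.95 tz [ 0.001 -0.    -1.   ] open -0.0 F [0.8 1.3 0.9]
 tool cm [ 3.41 -0.08  0.19] rz 0.05
 q [-0.25  0.34  1.95  0.    0.85 -1.7 ]
103 [ -6.1873622  -86.11688927] [  5.22825816 143.06608657]
```

>>> arm_command(commands=[{"dx":0.5,"dy":0,"dz":0,"rx":0,"ry":0,"rz":0,"hand":-1},{"dx":0.5,"dy":0,"dz":0,"rx":0,"ry":0,"rz":0,"hand":-1},{"dx":0.4,"dy":0,"dz":0,"rx":0,"ry":0,"rz":0,"hand":-1},{"dx":0.3,"dy":0,"dz":0,"rx":0,"ry":0,"rz":0,"hand":-1},{"dx":0.2,"dy":0,"dz":0,"rx":0,"ry":0,"rz":0,"hand":-1},{"dx":0.2,"dy":0,"dz":0,"rx":0,"ry":0,"rz":0,"hand":-1},{"dx":0.2,"dy":0,"dz":0,"rx":0,"ry":0,"rz":0,"hand":-1}])

```text
time_s: 17.62
ee_pos: [463.4, -110.5, 86.1]
orientation: [0.004, 0.062, 0.998, -0.0]
ft_force: [11.1, 0.4, -8.2]
opening: -0.3
gripper_force: 5.5
```

>>> arm_command(commands=[{"dx":0.2,"dy":0,"dz":0,"rx":0,"ry":0,"rz":0,"hand":-1},{"dx":0.2,"dy":0,"dz":0,"rx":0,"ry":0,"rz":0,"hand":-1},{"dx":0.2,"dy":0,"dz":0,"rx":0,"ry":0,"rz":0,"hand":-1}])

```text
time_s: 17.87
ee_pos: [458.4, -109.9, 86.2]
orientation: [0.004, 0.062, 0.998, -0.0]
ft_force: [6.9, -0.0, -3.7]
opening: 0.4
gripper_force: 3.0
```

>>> arm_command(commands=[{"dx":0.2,"dy":0,"dz":0,"rx":0,"ry":0,"rz":0,"hand":-1},{"dx":0.1,"dy":0,"dz":0,"rx":0,"ry":0,"rz":0,"hand":-1}])

```text
time_s: 18.03
ee_pos: [453.2, -109.2, 86.2]
orientation: [0.002, 0.062, 0.998, -0.0]
ft_force: [6.4, -0.2, -4.6]
opening: 0.1
gripper_force: 3.7
```

>>> arm_command(commands=[{"dx":0.1,"dy":0,"dz":0,"rx":0,"ry":0,"rz":0,"hand":-1},{"dx":0,"dy":0,"dz":0,"rx":0,"ry":0,"rz":0,"hand":-1}])

```text
time_s: 18.2
ee_pos: [453.3, -109.2, 86.2]
orientation: [0.003, 0.062, 0.998, -0.0]
ft_force: [8.1, 0.6, -6.0]
opening: -0.1
gripper_force: 4.0
```

>>> arm_command(commands=[{"dx":0.1,"dy":0,"dz":0,"rx":0,"ry":0,"rz":0,"hand":-1},{"dx":0.1,"dy":0,"dz":0,"rx":0,"ry":0,"rz":0,"hand":-1}])

```text
time_s: 18.37
ee_pos: [453.2, -109.3, 86.3]
orientation: [0.005, 0.062, 0.998, -0.0]
ft_force: [14.1, -0.2, -10.1]
opening: 0.1
gripper_force: 7.0
```

```bash
cat > gate.py <<'E'
from h import *
import sys
s=observe(); print(tobay(s['ee_pos'])); plan(*fromb(-4.5,-60),85,82.9)
f=sys.argv[1]; snap('scene',f); P,im=cloud(f)
X,Y,Z=P[...,0],P[...,1],P[...,2]
B=np.stack([(X-O[0])*ex[0]+(Y-O[1])*ex[1],(X-O[0])*ey[0]+(Y-O[1])*ey[1]],-1)
hsv=cv2.cvtColor(im,cv2.COLOR_RGB2HSV)
m=(abs(B[...,0])<20)&(Z>45)&(Z<70)&(abs(hsv[...,0].astype(int)-26)<6)&(hsv[...,1]>120)&(abs(B[...,1])<300)
print(m.sum(),B[m].min(0),B[m].max(0))
E
python3 gate.py sc8
```

```text
[ -5.00140494 -54.81411584]
t 18.37 pos [ 453.2 -109.3   86.3] toolY 82.9 tz [ 0.011 -0.002 -1.   ] open 0.1 F [ 14.1  -0.2 -10.1]
 tool cm [ 0.52 -0.05  0.13] rz -0.0
 q [-0.26  0.3   2.02  0.    0.81 -1.71]
103 [  -7.15175751 -107.67113602] [  6.4694134  110.48046339]
```

The position is stuck at the stop while the force rises to 14 N, and the catch peak (11 N) is behind us with a jump after it, so it looks latched. I'll back off, raise the arm and verify.

>>> arm_command(commands=[{"dx":-1,"dy":0,"dz":0,"rx":0,"ry":0,"rz":0,"hand":-1},{"dx":-1.5,"dy":0,"dz":0,"rx":0,"ry":0,"rz":0,"hand":-1},{"dx":-1,"dy":0,"dz":-1,"rx":0,"ry":0,"rz":0,"hand":-1},{"dx":0,"dy":0,"dz":-3,"rx":0,"ry":0,"rz":0,"hand":-1},{"dx":0,"dy":0,"dz":-3,"rx":0,"ry":0,"rz":0,"hand":-1},{"dx":0,"dy":0,"dz":-3,"rx":0,"ry":0,"rz":0,"hand":-1},{"dx":0,"dy":0,"dz":-3,"rx":0,"ry":0,"rz":0,"hand":-1},{"dx":0,"dy":0,"dz":-2,"rx":0,"ry":0,"rz":0,"hand":-1},{"dx":0,"dy":0,"dz":-1,"rx":0,"ry":0,"rz":0,"hand":-1},{"dx":0,"dy":0,"dz":0,"rx":0,"ry":0,"rz":0,"hand":-1}])

```text
time_s: 19.25
ee_pos: [483.6, -113.1, 247.7]
orientation: [0.001, 0.062, 0.998, -0.0]
ft_force: [0.3, 0.8, -0.3]
opening: 0.1
gripper_force: 0.0
```

```bash
python3 gate.py sc9; python3 - <<'E'
from h import *
im=np.load('pics/sc9.npz')['im'][120:340,150:400]
cv2.imwrite('pics/c9.png',cv2.resize(im[:,:,::-1],(680,600),interpolation=cv2.INTER_CUBIC))
E
```

```text
[ -4.94444512 -24.20798628]
t 19.25 pos [ 483.6 -113.1  247.7] toolY 82.94 tz [ 0.003 -0.001 -1.   ] open 0.1 F [ 0.3  0.8 -0.3]
 tool cm [ 3.62 -0.03 16.26] rz 0.04
 q [-0.25  0.18  1.71 -0.    1.25 -1.7 ]
132 [  -6.3915556  -108.11347484] [  5.96766077 110.45749999]
```

View pics/c9.png

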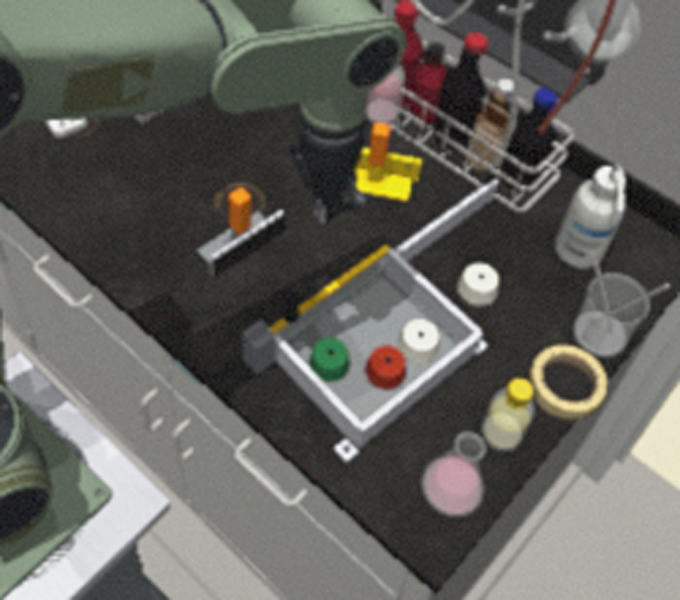

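The gate spans the whole mouth from (275,330) to (388,250), and its +y end stayed at 110 mm after I let go, so it is latched. All three bungs are inside, the sweep is upright at (240,215), and the bystanders are untouched.

```bash
python3 -c "
from bench import ctrl; print(ctrl.close_job())"
```

```text
the job is handed in; nothing more can be done
None
```

The job is handed in at about 19 s: all three bungs are in the bay, the gate is shut and holding at its stop, and the sweep stands upright and let go outside the bay, with the bottles, flask and timer left alone.

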